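Close the sticky sliding cover of the culture box and start it

TASK

Slide the clear cover of the blue culture box shut by pushing its two orange posts: the track is sticky and the cover jams when one end runs ahead, so work it along from both ends in turn, gently, never with more than 25 N on the cover. Bring both ends fully home against the red seal and, with both ends touching it, lean on the cover with about 15 N for a moment; only then press the green start button all the way down, and let go. Leave the flasks in the box standing and the things on the bench alone.

Things in the scene. Friction and masses are not known exactly. Their poses are not given: they have to be found in the camera images.
- incubator: Blue culture box fixed to the bench, origin on the bench; spans x -170..+200, y +-200 mm in its axes, 168 mm high. Its +x: level closing direction of the cover, roughly away from the robot; +y its left. A fixed lamp bar (|y| under 55 mm, top 174 mm over the bench) runs along x over the middle, so the cover is reached only left and right of it. Black lips (|y| 150..200 mm, top 168 mm) cover its tracks.
- seal: Red rubber seal strip across the far end of the opening, hard to the touch; its origin is 165 mm along the box's +x from the box's origin. The upright near face, which both bumpers meet when the cover is fully home, lies 0 to 10 mm nearer the robot than that origin: it differs each time and is not measured, so the cover must be pressed home by feel.
- post_left (a point): Left orange push post of the cover, upright round pin 18 mm across: point on its centre line 200 mm above the bench (12 mm under its top, 44 mm above the cover's face). The posts stand 125 mm left and right of the cover's middle line. Axes are the cover's: x the closing direction.
- post_right (a point): Centre line of the right orange push post, otherwise as post_left. With the cover fully home and square each post's centre is 150 mm short of the seal face along the box's x.
- bumper_left (a point): Tip of the left rubber bumper at the cover's leading edge, 120 mm left of its middle line, 150 mm ahead of the posts' line. Fully home it touches the seal face.
- bumper_right (a point): Tip of the right rubber bumper, otherwise as bumper_left.
- start_top (a point): Centre of the top of the green start button, 28 mm across, on a white pod 150 mm high that stands beside the box (left or right of it); a plain readout pod stands on the other side. Pressed straight down; top 168 mm above the bench.
- start (a joint): Travel of the start button: 0 released, 0.006 m fully down (about 5 N); springs back.
- flask_in_a_top (a point): Top of the ivory stopper of a flask standing inside the box, 104 mm tall; under the cover's path, leave it standing.
- flask_in_b_top (a point): Top of the stopper of the second flask inside the box; leave it standing.
- flask_a: Bystander on the bench: stoppered flask, 77 mm wide, 125 mm tall; origin at its foot. Leave alone.
- flask_b: Bystander on the bench: stoppered flask, 77 mm wide, 125 mm tall; origin at its foot. Leave alone.
- reagent: Bystander on the bench: amber bottle, 68 mm wide, 150 mm tall; origin at its foot. Leave alone.
- beaker: Bystander on the bench: glass beaker, 72 mm wide, 90 mm tall; origin at its foot. Leave alone.
- stopper: Bystander on the bench: ivory stopper, 36 mm wide, 30 mm tall; origin at its foot. Leave alone.
- cover: Clear loose cover plate, 170 x 304 mm, 0.33 to 0.6 kg, held down in sticky side tracks. Origin at track-floor height (145 mm) under its middle, 60 mm ahead of the posts' line. 1 to 6 N at a post moves that end, the other end hardly moves. When one post leads by 10 to 24 mm (varies) it jams: force climbs at once. A push at the other post, up to about 18 N, frees it. It stays where left.
There are look-alikes about, which are no part of the job. Leave any pink or turquoise look-alike of the part that bears start_top alone.

How it is judged (in metres and radians):
On the way, in this order (a step that is already met when the one before it is completed fails the run):
1. the cover is home at both ends (both bumpers 152 mm or more ahead of the box's origin, the cover square with the box within 0.0125 rad) and pressed onto the seal with more than 9 N (x of each of bumper_left, bumper_right in the frame of incubator above 0.152 m and angle between the x axis of cover and the x axis of incubator, either way round below 0.0125 rad and contact force between cover and seal above 9 N), for 0.1 s.
2. the start button is pressed fully down (value of joint start above 0.0045 m), for 0.05 s.
At the end, for the whole second after the job is handed in: Both bumpers of the cover are 152 mm or more ahead of the box's origin, the cover is square with the box within 0.0125 rad (3 mm between its ends) and is at rest, and the start button has come back up (under 1.5 mm) (x of each of bumper_left, bumper_right in the frame of incubator above 0.152 m and angle between the x axis of cover and the x axis of incubator, either way round below 0.0125 rad and value of joint start below 0.0015 m and linear speed of cover below 0.005 m/s); the robot touches nothing.
It fails at once if the robot loads the cover with more than 25 N (contact force between any of the fingers, the arm and cover above 25 N).
It fails at once if the start button is pressed while the cover is not home (an end less than 150 mm ahead of the box's origin) (value of joint start above 0.003 m and x of any of bumper_left, bumper_right in the frame of incubator below 0.15 m).
It fails at once if a flask inside the box is tipped over (angle between any of flask_in_a_top, flask_in_b_top's own z axis and vertical above 0.5 rad).
It fails at once if a thing on the bench is moved more than 30 mm (distance of any of flask_a, flask_b, reagent, beaker, stopper from where it was at the start of the episode above 0.03 m).
It also fails if it takes over 72 s, if anything falls off the work surface, if the arm or the gripper's body presses on something with over 40 N, if the wrist force passes 120 N, or if a joint passes its speed limit or range.

ROBOT

A 6-joint arm with a two-finger parallel gripper is mounted at the origin on the work surface. World frame = base frame: x ahead of the robot, y to its left, z up, the work surface at z = 0. Lengths are in m, angles in degrees, forces in N, time in s.
With the tool pointing down it reaches from about 0.4 to 0.825 m from the base axis. Payload 7 kg.
Tool frame: the origin (TCP) lies at the very end of the fingers, on their centre line; the grasp point (between the pads) lies 19 mm behind it; y points along the fingers, x is the direction in which the jaws open and shut, and the axes are right-handed (so a half turn about y gives the same grasp; the last joint's range is limited). The gripper opens to 88 mm and grips with 3 to 60 N. Pads are 19 mm wide; open, the fingers measure 130 mm over their backs; the gripper's body (78 mm by 193 mm) begins 47 mm behind the grasp point.
Start: joints at [89.33, 20.546, 0.682, 0, -70.136, -16.507], TCP at [0.199, 0.645, 0.227] pointing down, gripper open.
Joint ranges: [-176.03, 176.03], [-82.01, 121.73], [-58.28, 71.71], [-173.87, 95.51], [-174.79, -0.11], [-173.66, 173.66]. Speed limits (degrees/s): [136.94, 136.94, 172.46, 180, 180, 180].

INTERFACE

Orientations are given as [roll, pitch, yaw] about the fixed x, y, z axes, in that order (R = Rz(yaw) Ry(pitch) Rx(roll)).
In Python, from plant import ctrl gives the robot as it stands.
- The arm moves only by the shell command python3 -m crank 'ROWS'. ROWS is JSON, a list that holds one entry, the list of rows, each a list of 5 numbers: the closure, from -1 (fully open) to 1 (shut), then the shift along the tool's x, y, z in mm, then the turn about the tool's y in rad. In form: [[[claw, x, y, z, turn], ...]]. A call has 1 to 12 rows; each row is the pose to reach, as a shift and turn from the pose commanded when the call began, along the tool's axes at that moment; what a row does not reach only later rows make up. A row lasts 1/8 s, in which the tool goes at most 62.5 mm and 10.7 degrees, less where a joint would pass 70% of its speed; a pose out of reach is approached as far as the arm can. A call with a gripper value outside its range is refused whole. The fingers move at their own pace and stop on an object; the grip force is fixed at half the most. Time passes only in rows, so rows that repeat a pose let the fingers close. It gives the time, the measured TCP pose, the force and the opening at its end, in the units of the state.
- ctrl.get_obs(): the state, without advancing time (a new reading comes with each control period).
- ctrl.snapshot(name): name is "scene" or "top"; returns the picture (400x640x3 uint8, red, green, blue); there is no depth.
- ctrl.camera_model(name): a dict with "fx", "fy", "cx", "cy" (pixels), "dist_coeffs" ([k1, k2, p1, p2, k3] as OpenCV has them; the pictures are not rectified), "origin" and "orientation" of the camera in the world. Camera axes: x right, y down, z forward; pixel columns grow to the right and rows downward; lengths in m; the calibration is good to about 2 mm. A picture is of the moment at which its call begins. camera_model takes no time and is no camera call.
- ctrl.close_job(): hands the job in, once; it reports no verdict.
Trained networks look in the newest picture that a camera, given by its name, has taken for a name from the list of things; names that differ only in an ending like _2 or _b are one class to them, and where a whole thing is asked for, a point or a joint stands for the part that bears it (a point fixed in the world has none). Each returns a list of dicts, best first, with "confidence" (0 to 1); they miss things now and then, are a little off and sometimes report something else, mostly with a low value. They report only what shows in the picture. A call takes as long as a camera call. They do not tell look-alikes from the thing itself.
- ctrl.find_in(camera, name): "extent" ([left, top, width, height] in pixels, round what is visible of it).
The state is a dict: "clock": time; "joint_pos": joint angles; "qvel": joint speeds; "tau": joint torques, N m; "tool_pos": TCP position; "orientation": TCP orientation; "force": force on the tool from outside, world axes, zero at the start; "moment": the same for the moment, N m; "opening": finger opening in m.
Only numpy, scipy, OpenCV 4.12 (cv2) and the standard library are available. Lean on these libraries where they do the work, as an engineer would, in place of code of your own. Each camera call takes 0.05 s, during which the arm holds its last target.

## Working session

There is one attempt and no reset: what is moved stays moved. The work goes in short steps, Python scripts to look and compute and a shell command to move; the robot and the scene stay as the last step left them, time stands still between calls to the robot, and variables do not carry over. Pictures are saved under pics/ and viewed, and the job is handed in when it is done.

```bash
ls; mkdir -p pics; python3 - <<'E'
from plant import ctrl
import cv2
print(ctrl.get_obs())
for n in("scene","top"):
    im=ctrl.snapshot(n); cv2.imwrite(f"pics/{n}0.png",im[:,:,::-1]); print(n,ctrl.camera_model(n))
E
```

```text
pics
{'clock': 0.0, 'joint_pos': array([ 8.93286655e+01,  2.05909009e+01,  6.33635238e-01, -1.82474508e-02,
       -7.01352841e+01, -1.65066181e+01]), 'qvel': array([-0.0171497 ,  0.10001131, -0.07564454,  0.14262334,  0.02375111,
       -0.01574386]), 'tau': array([-2.77938725e-04, -5.82710409e+01,  2.93062234e+01,  6.99726954e+00,
        6.94929447e-03, -1.57199293e-04]), 'tool_pos': array([0.19925089, 0.64441632, 0.22563355]), 'orientation': array([-8.99901487e+01, -9.36096419e-02, -1.07184175e+02]), 'force': array([ 0.67571281, -0.43111201,  0.40236919]), 'moment': array([-0.02852731,  0.02502292,  0.03952525]), 'opening': 0.08766302260718623}
scene {'fx': 508.7597317973159, 'fy': 508.7597317973159, 'cx': 321.9431835444989, 'cy': 202.44435402420962, 'dist_coeffs': array([-0.02771943,  0.        ,  0.        ,  0.        ,  0.        ]), 'origin': array([1.46764474, 0.03220469, 1.6847529 ]), 'orientation': array([-148.16908149,    0.36111686,   92.02480123])}
top {'fx': 506.73819379882065, 'fy': 506.73819379882065, 'cx': 315.6154805359694, 'cy': 196.72243306273012, 'dist_coeffs': array([-0.03137786,  0.        ,  0.        ,  0.        ,  0.        ]), 'origin': array([0.13514476, 0.02641354, 1.89680488]), 'orientation': array([-1.66828711e+02,  5.61821765e-02, -9.16905692e+01])}
```

View pics/scene0.png

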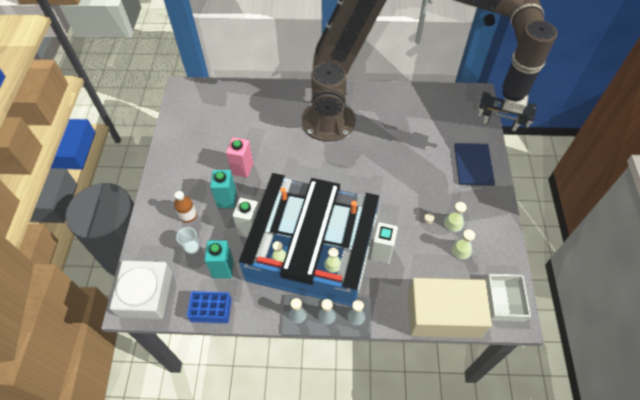

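View pics/top0.png

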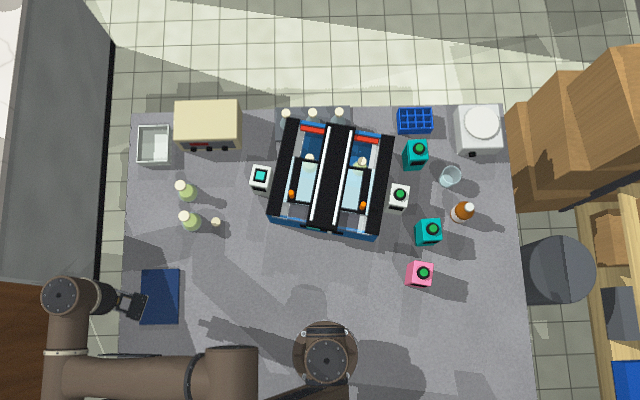

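The top picture shows the box with lips from (270,215) to (292,120). The orange posts are near (292,194) and (363,205), and the red seal is at (313,128) and (369,138).

Candidates for start_top are the white pod (400,194), teal (416,150), teal (429,229) and pink (421,271). The readout pod is at (260,177). I choose the white pod at (400,194) and will check it in a crop.

```bash
cat > h.py <<'E'
import numpy as np, cv2
from plant import ctrl
from scipy.spatial.transform import Rotation as R
def cam(n):
    m=ctrl.camera_model(n);K=np.array([[m['fx'],0,m['cx']],[0,m['fy'],m['cy']],[0,0,1]])
    return K,np.array(m['dist_coeffs']),np.array(m['origin']),R.from_euler('xyz',m['orientation'],degrees=True).as_matrix()
def toz(n,px,z):
    K,d,o,Rm=cam(n)
    p=cv2.undistortPoints(np.array(px,float).reshape(-1,1,2),K,d).reshape(-1,2)
    r=np.c_[p,np.ones(len(p))]@Rm.T
    return o+r*((z-o[2])/r[:,2])[:,None]
def proj(n,P):
    K,d,o,Rm=cam(n)
    rv=cv2.Rodrigues(Rm.T)[0]
    return cv2.projectPoints(np.array(P,float).reshape(-1,3),rv,-Rm.T@o,K,d)[0].reshape(-1,2)
E
python3 - <<'E'
from h import *
for n in("top","scene"):
    im=cv2.imread(f"pics/{n}0.png")
    c=im[100:260,240:440] if n=="top" else im[165:305,200:420]
    cv2.imwrite(f"pics/{n}0c.png",cv2.resize(c,None,fx=3.6,fy=3.6,interpolation=cv2.INTER_CUBIC))
    for k in("post_left","bumper_left","start_top","incubator","seal","cover","flask_in_a_top"):
        print(n,k,[(np.round(d['extent'],1).tolist(),round(d['confidence'],2)) for d in ctrl.find_in(n,k)])
E
```

```text
top post_left [([282.9, 152.4, 94.0, 60.8], 0.77)]
top bumper_left [([280.6, 152.9, 92.7, 63.3], 0.95)]
top start_top [([432.4, 225.9, 4.8, 3.6], 0.58), ([419.6, 269.3, 7.8, 8.7], 0.46), ([397.4, 189.9, 3.4, 6.6], 0.4)]
top incubator [([262.2, 117.0, 133.8, 126.3], 0.88)]
top seal [([298.6, 123.4, 79.4, 22.9], 0.77)]
top cover []
top flask_in_a_top [([351.9, 158.0, 13.0, 11.5], 0.53), ([303.4, 152.8, 9.0, 4.2], 0.36)]
scene post_left [([267.5, 187.9, 93.2, 64.2], 0.62), ([255.9, 257.1, 84.2, 27.1], 0.43)]
scene bumper_left [([264.4, 186.0, 97.6, 65.5], 0.58)]
scene start_top [([212.6, 243.3, 5.7, 10.4], 0.64), ([215.9, 168.1, 6.3, 15.4], 0.54), ([234.4, 140.1, 5.4, 5.4], 0.53)]
scene incubator [([241.3, 173.8, 138.8, 132.4], 0.81)]
scene seal [([252.1, 257.3, 87.9, 29.0], 0.92)]
scene cover [([266.5, 192.9, 95.5, 58.3], 0.82), ([271.2, 243.3, 13.7, 15.9], 0.17)]
scene flask_in_a_top [([324.2, 246.1, 17.2, 24.2], 0.78), ([426.2, 213.6, 8.7, 11.9], 0.61)]
```

View pics/top0c.png

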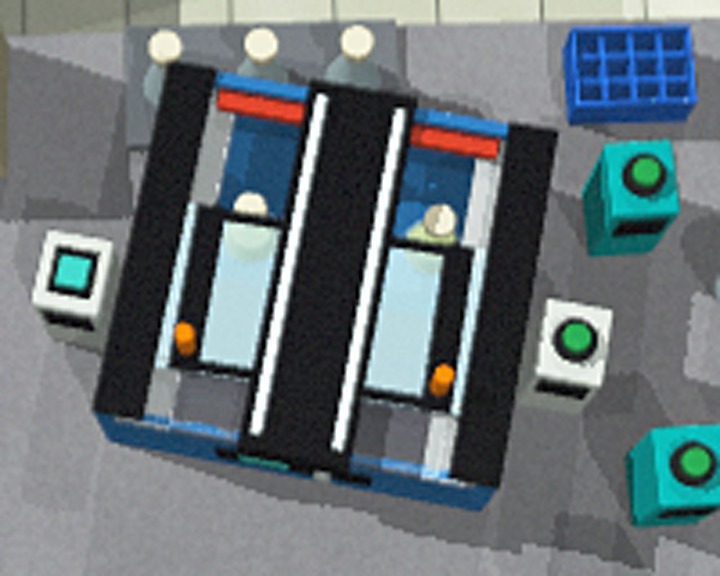

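View pics/scene0c.png

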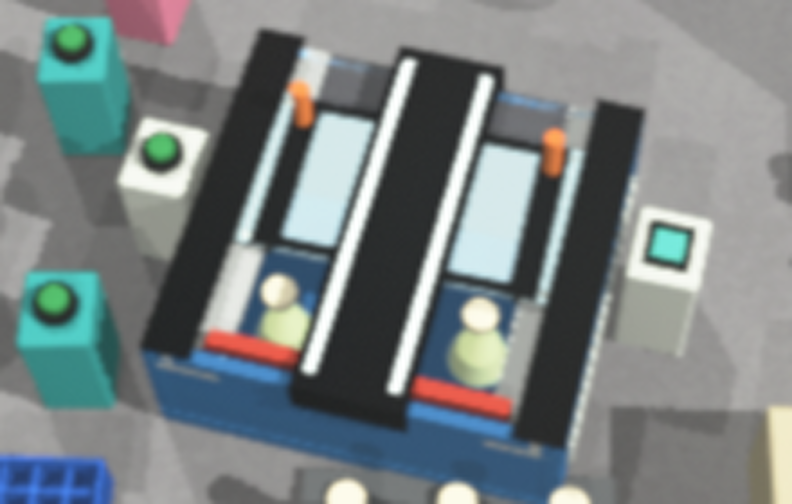

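```bash
cat > meas.py <<'E'
from h import *
from scipy.optimize import least_squares
def blobs(n,im):
    hsv=cv2.cvtColor(im,cv2.COLOR_RGB2HSV)
    H,S,V=[hsv[...,i].astype(int) for i in range(3)]
    m=((H>8)&(H<19)&(S>170)&(V>120)).astype(np.uint8)
    w=np.zeros_like(m); 
    if n=="top": w[120:245,265:395]=1
    else: w[170:300,240:385]=1
    k,l,st,c=cv2.connectedComponentsWithStats(m*w)
    return [(c[i].round(2).tolist(),int(st[i,4])) for i in range(1,k) if st[i,4]>4]
def hullc(n,x,y,z0=.156,z1=.212,r=.009):
    a=np.linspace(0,2*np.pi,40)[:-1]
    P=[(x+r*np.cos(t),y+r*np.sin(t),z) for t in a for z in(z0,z1)]
    h=cv2.convexHull(proj(n,P).astype(np.float32)); M=cv2.moments(h)
    return np.array([M['m10']/M['m00'],M['m01']/M['m00']]),M['m00']
def postfit(obs):
    f=lambda p:np.concatenate([hullc(n,*p)[0]-c for n,c in obs])
    s=least_squares(f,toz(obs[0][0],[obs[0][1]],.184)[0,:2],diff_step=1e-4); return s.x,s.fun
E
python3 - <<'E'
from meas import *
for n in("top","scene"):
    im=cv2.imread(f"pics/{n}0.png")[:,:,::-1].copy(); print(n,blobs(n,im))
T=np.array([[168,62],[95,411],[558,130],[500,487]])/3.6+[240,100]
S=np.array([[565,445],[643,108],[145,345],[262,30]])/3.6+[200,165]
# far-left, near-left, far-right, near-right
L=np.array([[.2,.2],[-.17,.2],[.2,-.2],[-.17,-.2]])
def W(p,q): 
    c,s=np.cos(p[2]),np.sin(p[2]); return q@np.array([[c,s],[-s,c]])+p[:2]
for sel in("top",),("scene",),("top","scene"):
    f=lambda p:np.concatenate([(proj(n,np.c_[W(p,L),[.168]*4])-{'top':T,'scene':S}[n]).ravel() for n in sel])
    s=least_squares(f,[.6,0,-.2],diff_step=1e-4,x_scale=.1); print(sel,s.x,np.rad2deg(s.x[2]),s.fun.round(1))
b=np.array([[575,340]])/3.6+[240,100]; b2=np.array([[161,150]])/3.6+[200,165]
print(toz("top",b,.168),toz("scene",b2,.168))
E
```

```text
top [([290.97, 193.22], 37), ([362.36, 204.79], 39)]
scene [([283.86, 195.24], 21), ([353.6, 208.3], 10)]
('top',) [ 0.60421226 -0.03997077 -0.21475496] -12.304552689029071 [-0.  -0.6 -0.7  0.5  0.3 -0.4  0.5  0.4]
('scene',) [ 0.61019169 -0.03788051 -0.2141044 ] -12.267278747079319 [ 1.   0.8  1.4 -0.7 -1.7  0.6 -0.7 -1.4]
('top', 'scene') [ 0.60705023 -0.03892671 -0.21437695] -12.282894689826334 [-0.3 -1.3 -1.  -0.3 -0.1 -1.1  0.1 -0.5  0.6 -0.1  1.1 -1.4 -1.9 -0.3
 -0.9 -2.2]
[[ 0.53902366 -0.2791505   0.168     ]] [[ 0.55284694 -0.27993673  0.168     ]]
```

```bash
python3 - <<'E'
from meas import *
off=-.5+.5/3.6
T=np.array([[168,62],[95,411],[558,130],[500,487]])/3.6+[240,100]+off
S=np.array([[565,445],[643,108],[145,345],[262,30]])/3.6+[200,165]+off
L=np.array([[.2,.2],[-.17,.2],[.2,-.2],[-.17,-.2]])
def W(p,q): 
    c,s=np.cos(p[2]),np.sin(p[2]); return q@np.array([[c,s],[-s,c]])+p[:2]
for sel in("top",),("scene",),("top","scene"):
    f=lambda p:np.concatenate([(proj(n,np.c_[W(p,L),[.168]*4])-{'top':T,'scene':S}[n]).ravel() for n in sel])
    s=least_squares(f,[.6,0,-.2],diff_step=1e-4,x_scale=.1); print(sel,s.x.round(4),np.rad2deg(s.x[2]),s.fun.round(1))
p=s.x
def inv(q): 
    c,s_=np.cos(p[2]),np.sin(p[2]); return (np.array(q)-p[:2])@np.array([[c,-s_],[s_,c]])
for n in("top","scene"):
    im=cv2.imread(f"pics/{n}0.png"); hsv=cv2.cvtColor(im,cv2.COLOR_BGR2HSV).astype(int)
    m=((hsv[...,0]>50)&(hsv[...,0]<78)&(hsv[...,1]>120)&(hsv[...,2]>60)).astype(np.uint8)
    k,l,st,c=cv2.connectedComponentsWithStats(m)
    for i in range(1,k):
        if st[i,4]>15: w=toz(n,[c[i]],.168)[0,:2]; print(n,c[i].round(1),st[i,4],w.round(4),inv(w).round(4))
top=[[290.97,193.22],[362.36,204.79]];sc=[[353.6,208.3],[283.86,195.24]]
for a,b in zip(top,sc):
    for o in([("top",a)],[("scene",b)],[("top",a),("scene",b)]):
        x,fu=postfit(o); print([q[0] for q in o],x.round(4),fu.round(2),inv(x).round(4),hullc("top",*x)[1],hullc("scene",*x)[1])
# seal red
for n in("top","scene"):
    im=cv2.imread(f"pics/{n}0.png"); hsv=cv2.cvtColor(im,cv2.COLOR_BGR2HSV).astype(int)
    m=(((hsv[...,0]<7)|(hsv[...,0]>174))&(hsv[...,1]>150)&(hsv[...,2]>120)).astype(np.uint8)
    k,l,st,c=cv2.connectedComponentsWithStats(m)
    for i in range(1,k):
        if st[i,4]>15: w=toz(n,[c[i]],.165)[0,:2]; print('red',n,c[i].round(1),st[i,4],w.round(4),inv(w).round(4))
E
```

```text
('top',) [ 0.6056 -0.0387 -0.2147] -12.300229872514754 [-0.  -0.6 -0.7  0.5  0.3 -0.4  0.4  0.3]
('scene',) [ 0.6089 -0.0392 -0.2139] -12.256445481831761 [ 1.   0.8  1.3 -0.7 -1.6  0.6 -0.7 -1.4]
('top', 'scene') [ 0.6071 -0.039  -0.2143] -12.280916439097009 [ 0.  -1.  -0.6  0.1  0.3 -0.8  0.5 -0.1  1.   0.3  1.4 -1.1 -1.5  0.1
 -0.6 -1.8]
top [419.  147.4] 54 [ 0.7103 -0.3601] [ 0.1691 -0.2918]
top [399.7 193.4] 57 [ 0.5427 -0.2792] [-0.0119 -0.2484]
top [432.7 228. ] 60 [ 0.4165 -0.3854] [-0.1126 -0.379 ]
top [423.4 272.1] 60 [ 0.2663 -0.3415] [-0.2687 -0.3681]
scene [236.5 143.3] 28 [ 0.2735 -0.3436] [-0.2612 -0.3686]
scene [219.4 175. ] 47 [ 0.4212 -0.3879] [-0.1075 -0.3805]
scene [244.4 205.9] 44 [ 0.5497 -0.2815] [-0.0046 -0.2492]
scene [214.1 247.5] 61 [ 0.7149 -0.3638] [ 0.1744 -0.2945]
['top'] [0.5506 0.1015] [0. 0.] [-0.0851  0.1253] 40.358192393090576 62.404438600409776
['scene'] [0.5576 0.0997] [ 0. -0.] [-0.0779  0.125 ] 40.56116601731628 62.4506682313513
['top', 'scene'] [0.5537 0.1006] [ 0.23 -0.87  0.28 -0.97] [-0.0819  0.1251] 40.44665078795515 62.424526889342815
['top'] [ 0.5021 -0.1444] [-0. -0.] [-0.0802 -0.1253] 40.13919513602741 61.93738189013675
['scene'] [ 0.5118 -0.1446] [-0.  0.] [-0.0707 -0.1235] 40.40350708621554 62.03273509000428
['top', 'scene'] [ 0.5062 -0.1447] [ 0.02 -1.15  0.09 -1.35] [-0.0762 -0.1247] 40.25502809765749 61.97859263350256
red top [311.7 129.3] 121 [0.7915 0.0228] [0.167  0.0996]
red top [366.  139.2] 122 [ 0.7481 -0.1718] [ 0.166  -0.0998]
red scene [269.9 261.5] 107 [ 0.7585 -0.1736] [ 0.1765 -0.0993]
red scene [327.4 275. ] 126 [0.8003 0.0166] [0.1769 0.0954]
```

Box: about (0.606, -0.039), yaw -12.28°. Posts in the box frame: left x ≈ -82 mm, right x ≈ -77 mm, both at |y| ≈ 125 mm, matching the description. Start button: about (0.545, -0.280), right of the box on the white pod.

I'll move to behind the left post with the fingers shut and the tool z aligned with the closing direction. Tool x is then to the box's right and tool y is down.

```bash
python3 -m crank '[[[1,42,0,46,-0.02],[1,84,0,91,-0.04],[1,126,0,137,-0.06],[1,168,0,182,-0.0855],[1,210,0,228,-0.0855],[1,252,0,274,-0.0855],[1,294,0,319,-0.0855],[1,336,0,365,-0.0855],[1,378,0,410,-0.0855],[1,419,0,456,-0.0855],[1,419,0,456,-0.0855],[1,419,0,456,-0.0855]]]'
```

```text
clock: 2.3
tool_pos: [0.5113, 0.1096, 0.2265]
orientation: [-90.0, 0.0, -102.4]
force: [-0.2, 0.4, 0.8]
opening: 0.0003
```

```bash
python3 -m crank '[[[1,0,20,0,-0.002],[1,0,41,0,-0.002],[1,0,41,6,-0.002],[1,0,41,12,-0.002],[1,0,41,12,-0.002]]]'; python3 - <<'E'
from meas import *
for n in("top","scene"):
    im=ctrl.snapshot(n); cv2.imwrite(f"pics/{n}1.png",cv2.resize(im[:,:,::-1][(100 if n=="top" else 150):(260 if n=="top" else 310),220:440],None,fx=3.5,fy=3.5,interpolation=cv2.INTER_CUBIC)); print(blobs(n,im))
o=ctrl.get_obs();print(o['tool_pos'],o['force'])
E
```

```text
clock: 2.92
tool_pos: [0.5239, 0.1079, 0.1864]
orientation: [-89.9, 0.0, -102.1]
force: [-1.1, -0.7, 0.7]
opening: 0.0003
[([362.26, 204.91], 34)]
[([283.95, 195.33], 21), ([353.62, 207.42], 24)]
[0.52331587 0.1075901  0.18613076] [ 0.668994   -0.33170505 -0.01130202]
```

View pics/top1.png

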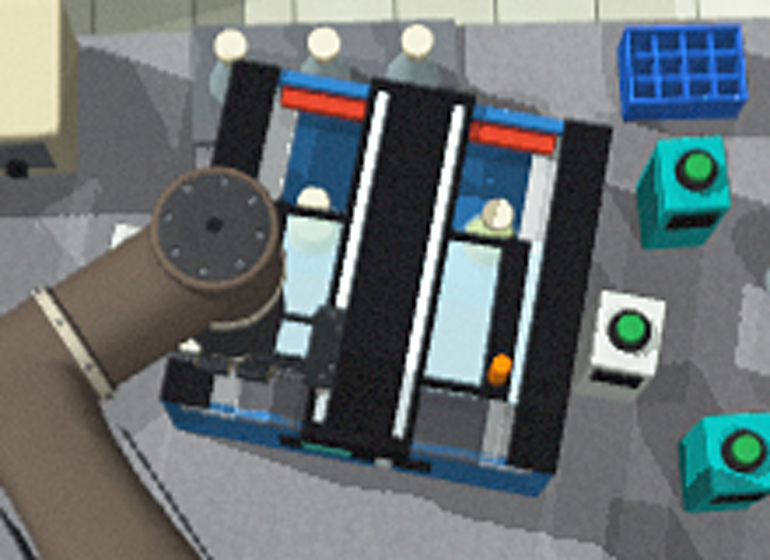

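View pics/scene1.png

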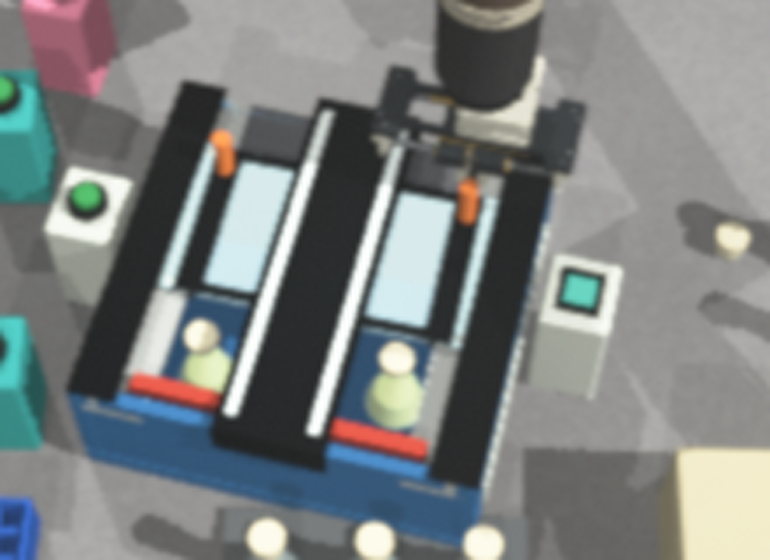

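The fingers stand right behind the left post (scene crop (468,202)). Now I'll feel for contact.

```bash
for i in 1; do python3 -m crank '[[[1,0,0,2,0],[1,0,0,4,0],[1,0,0,6,0],[1,0,0,8,0]]]'; done
```

```text
clock: 3.52
tool_pos: [0.5309, 0.1056, 0.1855]
orientation: [-90.0, -0.0, -102.2]
force: [-0.1, -0.5, -0.5]
opening: 0.0006
```

```bash
python3 -m crank '[[[1,0,0,1.5,0],[1,0,0,3,0],[1,0,0,3,0]]]'
```

```text
clock: 3.9
tool_pos: [0.5338, 0.105, 0.1855]
orientation: [-90.0, -0.0, -102.2]
force: [-1.4, -0.1, 0.2]
opening: 0.0003
```

```bash
python3 -m crank '[[[1,0,0,1.5,0],[1,0,0,3,0],[1,0,0,3,0]]]'
```

```text
clock: 4.28
tool_pos: [0.5369, 0.1044, 0.1856]
orientation: [-90.0, 0.0, -102.2]
force: [-0.3, -0.2, 0.5]
opening: 0.0004
```

```bash
python3 -m crank '[[[1,0,0,1.5,0],[1,0,0,3,0],[1,0,0,3,0]]]'
```

```text
clock: 4.65
tool_pos: [0.5398, 0.1037, 0.1856]
orientation: [-90.0, -0.0, -102.2]
force: [-1.1, 1.2, -0.1]
opening: 0.0005
```

```bash
python3 - <<'E'
from meas import *
n="scene";im=ctrl.snapshot(n); cv2.imwrite(f"pics/{n}2.png",cv2.resize(im[:,:,::-1][170:260,270:400],None,fx=6,fy=6,interpolation=cv2.INTER_CUBIC)); print(blobs(n,im))
o=ctrl.get_obs();print(o['tool_pos'],o['force'])
E
```

```text
[([284.17, 195.96], 24), ([353.14, 212.57], 7)]
[0.53982841 0.1037108  0.18562023] [-0.59730538  0.90118246 -0.07882562]
```

View pics/scene2.png

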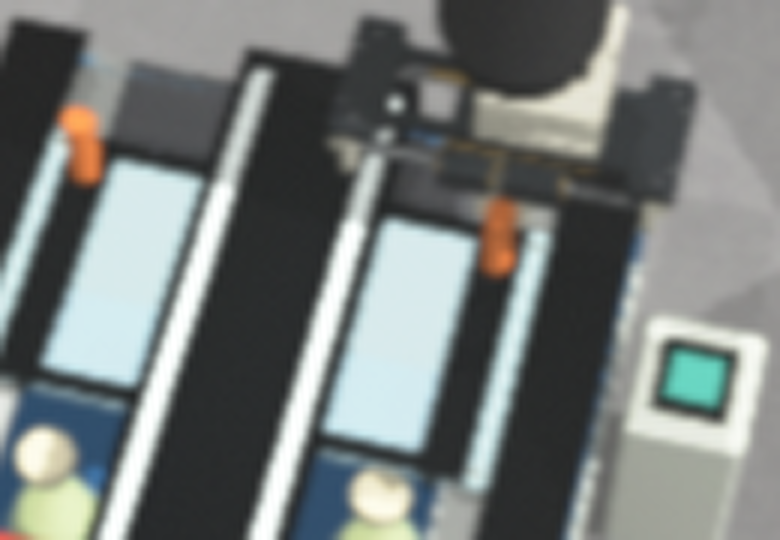

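```bash
cat >> meas.py <<'E'
BOX=np.array([.606,-.039,np.deg2rad(-12.28)])
def inb(q):
    c,s=np.cos(BOX[2]),np.sin(BOX[2]); return (np.array(q)[...,:2]-BOX[:2])@np.array([[c,-s],[s,c]])
def posts(im,n="scene",ymax=.16):
    "fit posts from loose orange mask"
    hsv=cv2.cvtColor(cv2.resize(im,None,fx=4,fy=4,interpolation=cv2.INTER_CUBIC),cv2.COLOR_RGB2HSV).astype(int)
    H,S,V=hsv[...,0],hsv[...,1],hsv[...,2]
    m=((H>4)&(H<20)&(S>135)&(V>70)).astype(np.uint8)
    k,l,st,c=cv2.connectedComponentsWithStats(m); out=[]
    for i in range(1,k):
        if st[i,4]<200: continue
        cc=(c[i]+.5)/4-.5
        w=inb(toz(n,[cc],.184)[0])
        if abs(abs(w[1])-.125)<.03 and -.16<w[0]<.1:
            x,_=postfit([(n,cc)]); b=st[i]/4
            out.append((inb(x).round(4).tolist(),cc.round(2).tolist(),round(st[i,4]/16,1),(b[1],b[1]+b[3])))
    return out
def tcp():
    o=ctrl.get_obs(); return inb(o['tool_pos'])
def report(tag=None):
    im=ctrl.snapshot("scene")
    if tag: cv2.imwrite(f"pics/s_{tag}.png",cv2.resize(im[:,:,::-1][165:295,240:400],None,fx=4.5,fy=4.5,interpolation=cv2.INTER_CUBIC))
    for p in posts(im): print(p)
    o=ctrl.get_obs(); print('tcp box',(1000*inb(o['tool_pos'])).round(1),'z',round(o['tool_pos'][2],4),'F',o['force'].round(1),o['clock'])
E
python3 - <<'E'
from meas import *
for f in("top0","scene0"):
    im=cv2.imread(f"pics/{f}.png")[:,:,::-1].copy()
    print(f); [print(p) for p in posts(im,f[:-1])]
report("3")
E
```

```text
top0
([-0.0849, 0.125], [291.07, 193.5], np.float64(46.8), (np.float64(189.0), np.float64(198.75)))
([-0.0801, -0.1248], [362.24, 205.07], np.float64(48.2), (np.float64(200.75), np.float64(210.25)))
scene0
([-0.0734, -0.1247], [283.75, 194.25], np.float64(51.0), (np.float64(188.25), np.float64(200.75)))
([-0.0811, 0.1232], [353.3, 207.13], np.float64(60.4), (np.float64(201.0), np.float64(214.25)))
([-0.0739, -0.1256], [283.55, 194.08], np.float64(58.2), (np.float64(188.25), np.float64(201.0)))
([-0.071, 0.1234], [352.72, 209.57], np.float64(55.9), (np.float64(203.25), np.float64(216.25)))
tcp box [-95.1 125.4] z 0.1856 F [-0.2  1.9 -0.7] 4.75
```

Force stays around 1 N while the left post moves. The scene fit shows it went from -81 to about -72 mm, with the right post at about -74. I'll continue 6 mm on the left.

```bash
python3 -m crank '[[[1,0,0,2,0],[1,0,0,4,0],[1,0,0,6,0],[1,0,0,6,0]]]'
```

```text
clock: 5.25
tool_pos: [0.5459, 0.1029, 0.1856]
orientation: [-90.0, 0.0, -102.2]
force: [-1.2, 3.8, -0.4]
opening: 0.0005
```

```bash
python3 - <<'E'
from meas import *
report("4")
E
```

```text
([-0.0726, -0.1243], [283.8, 194.48], np.float64(56.8), (np.float64(188.5), np.float64(201.25)))
([-0.0651, 0.1242], [352.58, 211.05], np.float64(56.1), (np.float64(204.75), np.float64(217.75)))
tcp box [-89.  125.7] z 0.1856 F [-0.9  4.2 -0.3] 5.3
```

View pics/s_4.png

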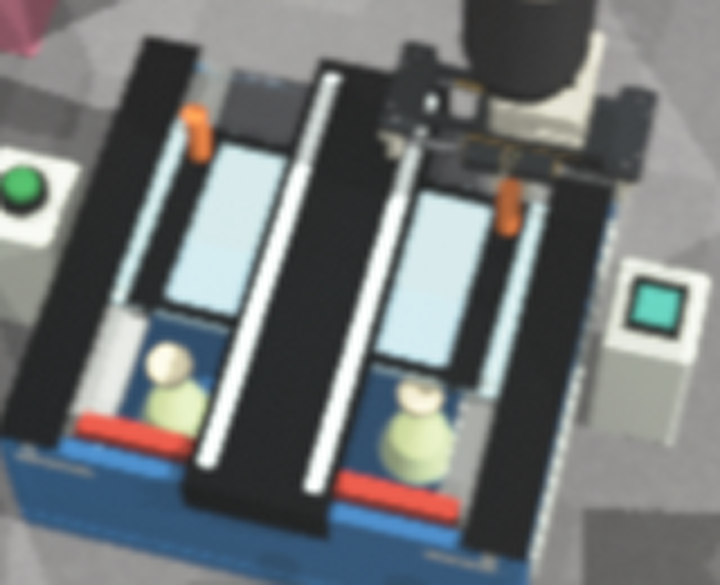

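```bash
python3 -m crank '[[[1,0,0,-26,0],[1,60,0,-26,0],[1,120,0,-26,0],[1,180,0,-26,0],[1,240,0,-26,0],[1,250,0,-26,0],[1,250,0,-22,0],[1,250,0,-14,0],[1,250,0,-10,0],[1,250,0,-6,0],[1,250,0,-2,0],[1,250,0,2,0]]]'; python3 - <<'E'
from meas import *
report("5")
E
```

```text
clock: 6.8
tool_pos: [0.4947, -0.1423, 0.1854]
orientation: [-90.0, -0.0, -102.2]
force: [-2.0, -0.7, 0.5]
opening: 0.0001
([-0.0626, -0.1248], [282.85, 196.76], np.float64(52.4), (np.float64(190.25), np.float64(203.5)))
([-0.0644, 0.1232], [352.26, 211.17], np.float64(61.1), (np.float64(205.0), np.float64(218.0)))
tcp box [ -86.1 -124.5] z 0.1854 F [0.5 0.9 0.1] 6.85
```

```bash
python3 -m crank '[[[1,0,0,3,0],[1,0,0,5,0],[1,0,0,5,0],[1,0,0,-24,0],[1,-60,0,-24,0],[1,-120,0,-24,0],[1,-180,0,-24,0],[1,-240,0,-24,0],[1,-250,0,-22,0],[1,-250,0,-14,0],[1,-250,0,-6,0],[1,-250,0,-2,0]]]';  python3 -m crank '[[[1,0,0,3,0],[1,0,0,6,0],[1,0,0,9,0],[1,0,0,12,0],[1,0,0,14,0],[1,0,0,14,0]]]'; python3 - <<'E'
from meas import *
report("6")
E
```

```text
clock: 8.35
tool_pos: [0.546, 0.1012, 0.1856]
orientation: [-90.0, 0.0, -102.3]
force: [-0.1, -1.1, 0.8]
opening: 0.0004
clock: 9.1
tool_pos: [0.5595, 0.0996, 0.1856]
orientation: [-90.0, 0.0, -102.2]
force: [-0.7, 0.4, 0.5]
opening: 0.0003
([-0.0561, -0.1246], [282.37, 198.32], np.float64(58.5), (np.float64(192.25), np.float64(205.25)))
([-0.0506, 0.1241], [351.64, 214.57], np.float64(57.2), (np.float64(208.25), np.float64(221.25)))
tcp box [-74.9 125.5] z 0.1856 F [0.3 1.  0.2] 9.15
```

```bash
python3 -m crank '[[[1,0,0,3,0],[1,0,0,3,0],[1,0,0,-24,0],[1,60,0,-24,0],[1,120,0,-24,0],[1,180,0,-24,0],[1,240,0,-24,0],[1,250,0,-22,0],[1,250,0,-14,0],[1,250,0,-6,0],[1,250,0,-2,0],[1,250,0,2,0]]]';  python3 -m crank '[[[1,0,0,3,0],[1,0,0,6,0],[1,0,0,9,0],[1,0,0,9,0]]]'; python3 - <<'E'
from meas import *
report("7")
E
```

```text
clock: 10.65
tool_pos: [0.5083, -0.1446, 0.1853]
orientation: [-90.1, -0.0, -102.1]
force: [-2.7, -0.7, 1.6]
opening: 0.0002
clock: 11.15
tool_pos: [0.5179, -0.1472, 0.1856]
orientation: [-89.9, 0.0, -102.2]
force: [-1.0, -0.3, -0.8]
opening: 0.0006
([-0.0387, -0.1247], [280.9, 202.41], np.float64(51.0), (np.float64(195.75), np.float64(209.0)))
([-0.0458, 0.1231], [351.04, 215.69], np.float64(61.4), (np.float64(209.75), np.float64(222.5)))
tcp box [ -63.2 -124.4] z 0.1856 F [0.2 0.1 0.2] 11.2
```

```bash
python3 -m crank '[[[1,0,0,-24,0],[1,-60,0,-24,0],[1,-120,0,-24,0],[1,-180,0,-24,0],[1,-240,0,-24,0],[1,-250,0,-22,0],[1,-250,0,-14,0],[1,-250,0,-6,0],[1,-250,0,-3,0],[1,-250,0,0,0],[1,-250,0,3,0]]]';  python3 -m crank '[[[1,0,0,3,0],[1,0,0,5,0],[1,0,0,5,0]]]'; python3 - <<'E'
from meas import *
report("8")
E
```

```text
clock: 12.58
tool_pos: [0.5727, 0.096, 0.1856]
orientation: [-90.0, -0.0, -102.2]
force: [-2.6, 1.2, 1.2]
opening: 0.0001
clock: 12.95
tool_pos: [0.5781, 0.0955, 0.1856]
orientation: [-90.0, 0.0, -102.2]
force: [-0.7, 0.4, -0.4]
opening: 0.0006
([-0.0377, -0.1248], [280.79, 202.64], np.float64(58.1), (np.float64(196.75), np.float64(209.5)))
([-0.0319, 0.1241], [350.44, 219.18], np.float64(57.1), (np.float64(213.0), np.float64(225.75)))
tcp box [-56.  125.5] z 0.1856 F [-0.3  0.   0.8] 13.0
```

```bash
python3 -m crank '[[[1,0,0,2,0],[1,0,0,2,0],[1,0,0,-24,0],[1,60,0,-24,0],[1,120,0,-24,0],[1,180,0,-24,0],[1,240,0,-24,0],[1,250,0,-22,0],[1,250,0,-14,0],[1,250,0,-6,0],[1,250,0,-2,0],[1,250,0,2,0]]]';  python3 -m crank '[[[1,0,0,3,0],[1,0,0,6,0],[1,0,0,8,0],[1,0,0,8,0]]]'; python3 - <<'E'
from meas import *
report("9")
E
```

```text
clock: 14.5
tool_pos: [0.5268, -0.1486, 0.1853]
orientation: [-90.1, -0.0, -102.1]
force: [-4.5, -0.6, 2.2]
opening: 0.0004
clock: 15.0
tool_pos: [0.5353, -0.151, 0.1856]
orientation: [-90.0, 0.0, -102.2]
force: [-1.1, -0.3, -0.3]
opening: 0.0003
([-0.0205, -0.1245], [279.46, 206.75], np.float64(52.1), (np.float64(200.5), np.float64(213.25)))
([-0.0282, 0.123], [349.89, 220.02], np.float64(61.9), (np.float64(214.0), np.float64(226.75)))
tcp box [ -45.3 -124.5] z 0.1856 F [-0.4 -0.2  1.1] 15.05
```

```bash
python3 -m crank '[[[1,0,0,-24,0],[1,-60,0,-24,0],[1,-120,0,-24,0],[1,-180,0,-24,0],[1,-240,0,-24,0],[1,-250,0,-22,0],[1,-250,0,-14,0],[1,-250,0,-6,0],[1,-250,0,-3,0],[1,-250,0,0,0],[1,-250,0,3,0]]]';  python3 -m crank '[[[1,0,0,3,0],[1,0,0,6,0],[1,0,0,6,0]]]'; python3 - <<'E'
from meas import *
report("10")
E
```

```text
clock: 16.42
tool_pos: [0.5903, 0.0922, 0.1856]
orientation: [-90.0, -0.0, -102.2]
force: [-2.9, 1.2, 1.1]
opening: 0.0006
clock: 16.8
tool_pos: [0.5968, 0.0915, 0.1856]
orientation: [-90.0, 0.0, -102.2]
force: [-0.5, 0.6, -0.6]
opening: 0.0005
([-0.0192, -0.1243], [279.39, 207.1], np.float64(57.7), (np.float64(201.25), np.float64(213.75)))
([-0.0126, 0.1242], [349.21, 223.98], np.float64(56.9), (np.float64(217.75), np.float64(230.5)))
tcp box [-36.8 125.6] z 0.1856 F [0.2 0.3 0.1] 16.85
```

```bash
python3 -m crank '[[[1,0,0,1.5,0],[1,0,0,1.5,0],[1,0,0,-24,0],[1,60,0,-24,0],[1,120,0,-24,0],[1,180,0,-24,0],[1,240,0,-24,0],[1,250,0,-22,0],[1,250,0,-14,0],[1,250,0,-6,0],[1,250,0,-2,0],[1,250,0,2,0]]]';  python3 -m crank '[[[1,0,0,3,0],[1,0,0,5,0],[1,0,0,7,0],[1,0,0,7,0]]]'; python3 - <<'E'
from meas import *
report("11")
E
```

```text
clock: 18.35
tool_pos: [0.5455, -0.1526, 0.1854]
orientation: [-90.1, -0.0, -102.1]
force: [-4.3, -0.3, 3.0]
opening: 0.0007
clock: 18.85
tool_pos: [0.5529, -0.1547, 0.1856]
orientation: [-90.0, 0.0, -102.2]
force: [-1.8, -0.2, 1.1]
opening: 0.0001
([-0.0028, -0.1243], [278.02, 211.04], np.float64(51.9), (np.float64(204.75), np.float64(217.5)))
([-0.0099, 0.1233], [348.79, 224.61], np.float64(63.3), (np.float64(218.5), np.float64(231.5)))
tcp box [ -27.4 -124.4] z 0.1856 F [-1.5 -0.2 -0.8] 18.9
```

View pics/s_11.png

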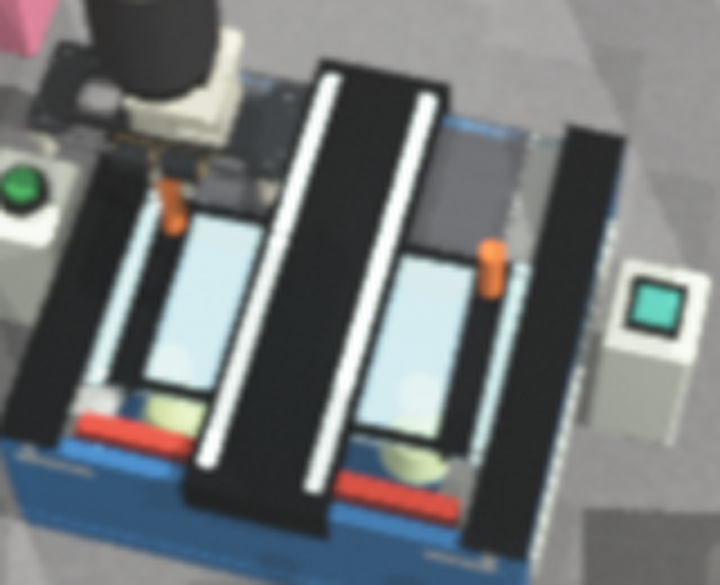

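The right end leads by about 6 mm. Both bumpers are still roughly 15–25 mm short of the red seal (crop (135,435) and (400,495)).

```bash
python3 -m crank '[[[1,0,0,-24,0],[1,-60,0,-24,0],[1,-120,0,-24,0],[1,-180,0,-24,0],[1,-240,0,-24,0],[1,-250,0,-22,0],[1,-250,0,-14,0],[1,-250,0,-6,0],[1,-250,0,-3,0],[1,-250,0,0,0],[1,-250,0,3,0]]]';  python3 -m crank '[[[1,0,0,2,0],[1,0,0,4,0],[1,0,0,4,0]]]'; python3 - <<'E'
from meas import *
report("12")
E
```

```text
clock: 20.27
tool_pos: [0.6079, 0.0884, 0.1856]
orientation: [-90.0, -0.0, -102.2]
force: [-3.3, 1.4, 0.0]
opening: 0.0004
clock: 20.65
tool_pos: [0.6123, 0.0881, 0.1856]
orientation: [-90.0, 0.0, -102.2]
force: [-0.9, 0.6, -0.1]
opening: 0.0004
([-0.0018, -0.1241], [277.99, 211.29], np.float64(58.1), (np.float64(205.25), np.float64(218.0)))
([0.0033, 0.1242], [348.19, 227.98], np.float64(57.4), (np.float64(221.75), np.float64(234.5)))
tcp box [-21.  125.6] z 0.1856 F [-0.1  0.8  0.4] 20.7
```

```bash
python3 -m crank '[[[1,0,0,-24,0],[1,60,0,-24,0],[1,120,0,-24,0],[1,180,0,-24,0],[1,240,0,-24,0],[1,250,0,-22,0],[1,250,0,-14,0],[1,250,0,-8,0],[1,250,0,-4,0],[1,250,0,-2,0],[1,250,0,0,0],[1,250,0,2,0]]]';  python3 -m crank '[[[1,0,0,1,0],[1,0,0,2,0],[1,0,0,3,0],[1,0,0,3,0]]]'; python3 - <<'E'
from meas import *
report("13")
E
```

```text
clock: 22.2
tool_pos: [0.5612, -0.1565, 0.1855]
orientation: [-90.0, -0.0, -102.1]
force: [-1.8, -0.3, 0.8]
opening: 0.0007
clock: 22.7
tool_pos: [0.5643, -0.1574, 0.1856]
orientation: [-90.0, -0.0, -102.2]
force: [-1.5, -1.0, 0.3]
opening: 0.0006
([0.0092, -0.1249], [276.83, 213.93], np.float64(52.1), (np.float64(207.75), np.float64(220.5)))
([0.0035, 0.1228], [347.74, 227.95], np.float64(62.5), (np.float64(222.0), np.float64(234.75)))
tcp box [ -15.6 -124.5] z 0.1856 F [-0.7 -2.1 -1. ] 22.75
```

```bash
python3 -m crank '[[[1,0,0,-24,0],[1,-60,0,-24,0],[1,-120,0,-24,0],[1,-180,0,-24,0],[1,-240,0,-24,0],[1,-250,0,-22,0],[1,-250,0,-14,0],[1,-250,0,-8,0],[1,-250,0,-4,0],[1,-250,0,-2,0],[1,-250,0,0,0]]]';  python3 -m crank '[[[1,0,0,1,0],[1,0,0,2,0],[1,0,0,2,0]]]'; python3 - <<'E'
from meas import *
report("14")
E
```

```text
clock: 24.12
tool_pos: [0.6165, 0.0865, 0.1856]
orientation: [-90.0, -0.0, -102.2]
force: [-2.0, 0.0, 0.6]
opening: 0.0001
clock: 24.5
tool_pos: [0.6189, 0.0868, 0.1856]
orientation: [-90.0, 0.0, -102.2]
force: [-2.3, 0.5, 0.2]
opening: 0.0008
([0.0082, -0.1243], [277.07, 213.71], np.float64(59.1), (np.float64(207.75), np.float64(220.5)))
([0.0097, 0.1241], [347.73, 229.6], np.float64(57.3), (np.float64(223.75), np.float64(236.0)))
tcp box [-14.2 125.6] z 0.1856 F [-1.8  0.1  0.4] 24.55
```

```bash
python3 -m crank '[[[1,0,0,1,0],[1,0,0,2,0],[1,0,0,2,0]]]'
```

```text
clock: 24.92
tool_pos: [0.621, 0.0864, 0.1856]
orientation: [-90.0, 0.0, -102.2]
force: [-0.9, 1.2, -0.6]
opening: 0.0004
```

```bash
python3 -m crank '[[[1,0,0,1,0],[1,0,0,2,0],[1,0,0,2,0]]]'
```

```text
clock: 25.3
tool_pos: [0.6229, 0.0859, 0.1856]
orientation: [-90.0, 0.0, -102.2]
force: [-0.7, 1.2, 0.2]
opening: 0.0007
```

```bash
python3 -m crank '[[[1,0,0,1,0],[1,0,0,2,0],[1,0,0,2,0]]]'; python3 - <<'E'
from meas import *
report("15")
E
```

```text
clock: 25.68
tool_pos: [0.6248, 0.0854, 0.1856]
orientation: [-90.0, -0.0, -102.2]
force: [-1.6, 1.4, -0.2]
opening: 0.0006
([0.0094, -0.1243], [276.98, 214.0], np.float64(58.1), (np.float64(208.0), np.float64(220.75)))
([0.0158, 0.1243], [347.39, 231.16], np.float64(56.4), (np.float64(225.25), np.float64(237.75)))
tcp box [ -8.1 125.5] z 0.1856 F [-1.1  1.8 -0. ] 25.725
```

View pics/s_15.png

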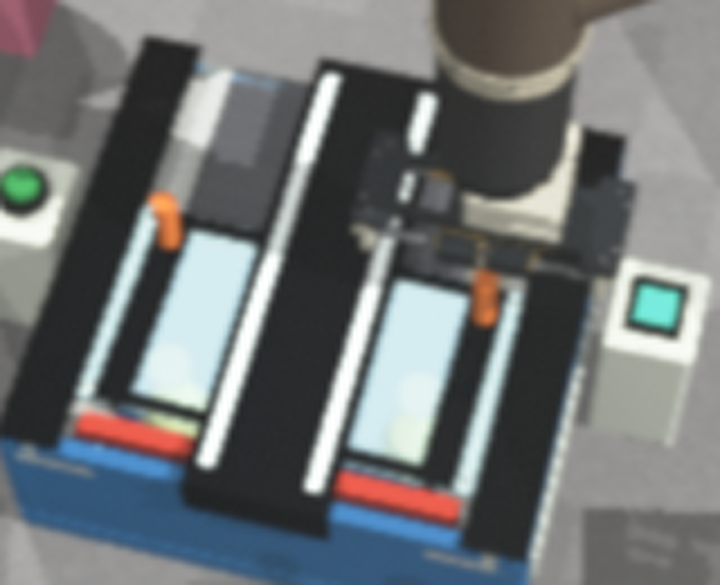

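```bash
python3 -m crank '[[[1,0,0,-24,0],[1,60,0,-24,0],[1,120,0,-24,0],[1,180,0,-24,0],[1,240,0,-24,0],[1,250,0,-22,0],[1,250,0,-14,0],[1,250,0,-8,0],[1,250,0,-5,0],[1,250,0,-3,0],[1,250,0,-2,0],[1,250,0,-2,0]]]'; python3 - <<'E'
from meas import *
report("16")
E
```

```text
clock: 27.22
tool_pos: [0.5702, -0.1582, 0.1855]
orientation: [-90.0, 0.0, -102.1]
force: [-2.3, 1.1, -0.1]
opening: 0.0005
([0.0153, -0.1241], [276.52, 215.45], np.float64(51.4), (np.float64(209.25), np.float64(221.75)))
([0.0151, 0.1234], [347.16, 230.93], np.float64(63.8), (np.float64(225.0), np.float64(237.75)))
tcp box [  -9.7 -124.2] z 0.1855 F [-1.3  1.4  0.6] 27.275
```

```bash
python3 -m crank '[[[1,0,0,1,0],[1,0,0,2,0],[1,0,0,2,0]]]'
```

```text
clock: 27.65
tool_pos: [0.5721, -0.1591, 0.1855]
orientation: [-90.0, -0.0, -102.2]
force: [-1.7, -0.1, 0.7]
opening: 0.0007
```

```bash
python3 -m crank '[[[1,0,0,1,0],[1,0,0,2,0],[1,0,0,2,0]]]'
```

```text
clock: 28.02
tool_pos: [0.5737, -0.1595, 0.1855]
orientation: [-90.0, -0.0, -102.2]
force: [-2.5, -1.1, 0.1]
opening: 0.0001
```

```bash
python3 -m crank '[[[1,0,0,0.5,0],[1,0,0,1,0],[1,0,0,1,0]]]'
```

```text
clock: 28.4
tool_pos: [0.574, -0.1596, 0.1854]
orientation: [-90.1, -0.0, -102.2]
force: [-6.8, -0.2, 3.0]
opening: 0.0003
```

```bash
python3 -m crank '[[[1,0,0,0.5,0],[1,0,0,1,0],[1,0,0,1,0]]]'
```

```text
clock: 28.78
tool_pos: [0.5741, -0.1597, 0.1853]
orientation: [-90.2, -0.0, -102.2]
force: [-10.0, 1.2, 3.9]
opening: 0.0006
```

```bash
python3 -m crank '[[[1,0,0,0.5,0],[1,0,0,1,0],[1,0,0,1,0]]]';python3 - <<'E'
from meas import *
report("17")
E
```

```text
clock: 29.15
tool_pos: [0.5743, -0.1599, 0.1853]
orientation: [-90.3, -0.0, -102.2]
force: [-12.3, 1.3, 5.3]
opening: 0.0005
([0.0196, -0.1246], [276.03, 216.48], np.float64(50.9), (np.float64(210.5), np.float64(222.75)))
([0.016, 0.1226], [346.87, 231.1], np.float64(62.8), (np.float64(225.25), np.float64(238.0)))
tcp box [  -5.3 -124.9] z 0.1853 F [-12.1   1.7   5.3] 29.2
```

Force climbs about 3 N per commanded mm with the right end only 2.7 mm ahead, so this is the seal and not a jam. Now the left end.

```bash
python3 -m crank '[[[1,0,0,-28,0],[1,-60,0,-28,0],[1,-120,0,-28,0],[1,-180,0,-28,0],[1,-240,0,-28,0],[1,-250,0,-26,0],[1,-250,0,-18,0],[1,-250,0,-12,0],[1,-250,0,-8,0],[1,-250,0,-6,0],[1,-250,0,-5,0],[1,-250,0,-5,0]]]'
```

```text
clock: 30.7
tool_pos: [0.6246, 0.0852, 0.1856]
orientation: [-90.0, 0.0, -102.2]
force: [-0.5, 0.1, 0.1]
opening: 0.0003
```

```bash
python3 -m crank '[[[1,0,0,0.5,0],[1,0,0,1,0],[1,0,0,1,0]]]'
```

```text
clock: 31.08
tool_pos: [0.6256, 0.0853, 0.1856]
orientation: [-90.0, 0.0, -102.2]
force: [0.2, 0.5, -0.0]
opening: 0.0004
```

```bash
python3 -m crank '[[[1,0,0,0.5,0],[1,0,0,1,0],[1,0,0,1,0]]]'
```

```text
clock: 31.45
tool_pos: [0.6265, 0.085, 0.1855]
orientation: [-90.0, -0.0, -102.2]
force: [-1.2, 0.6, 0.1]
opening: 0.0005
```

```bash
python3 -m crank '[[[1,0,0,0.5,0],[1,0,0,1,0],[1,0,0,1,0]]]'
```

```text
clock: 31.82
tool_pos: [0.6275, 0.0849, 0.1855]
orientation: [-90.0, 0.0, -102.2]
force: [-1.7, 1.1, 0.8]
opening: 0.0004
```

```bash
python3 -m crank '[[[1,0,0,0.5,0],[1,0,0,1,0],[1,0,0,1,0]]]'
```

```text
clock: 32.2
tool_pos: [0.6282, 0.0847, 0.1855]
orientation: [-90.0, -0.0, -102.2]
force: [-4.7, 2.8, 1.5]
opening: 0.0005
```

```bash
python3 -m crank '[[[1,0,0,0.5,0],[1,0,0,1,0],[1,0,0,1,0]]]'
```

```text
clock: 32.58
tool_pos: [0.6285, 0.0847, 0.1854]
orientation: [-90.1, -0.0, -102.2]
force: [-7.6, 3.1, 3.2]
opening: 0.0004
```

```bash
python3 -m crank '[[[1,0,0,0.5,0],[1,0,0,1,0],[1,0,0,1,0]]]'
```

```text
clock: 32.95
tool_pos: [0.6286, 0.0847, 0.1853]
orientation: [-90.2, -0.0, -102.2]
force: [-9.6, 5.1, 5.5]
opening: 0.0003
```

```bash
python3 -m crank '[[[1,0,0,0.7,0],[1,0,0,1.4,0],[1,0,0,1.4,0],[1,0,0,1.4,0]]]';python3 - <<'E'
from meas import *
report("18")
E
```

```text
clock: 33.45
tool_pos: [0.6289, 0.0847, 0.1853]
orientation: [-90.3, -0.0, -102.1]
force: [-16.0, 8.4, 6.9]
opening: 0.0006
([0.0168, -0.1253], [276.06, 215.74], np.float64(60.2), (np.float64(209.75), np.float64(222.75)))
([0.0196, 0.1236], [346.93, 232.07], np.float64(56.8), (np.float64(226.25), np.float64(238.5)))
tcp box [ -4.  125.7] z 0.1853 F [-15.6   7.2   8.5] 33.5
```

View pics/s_18.png

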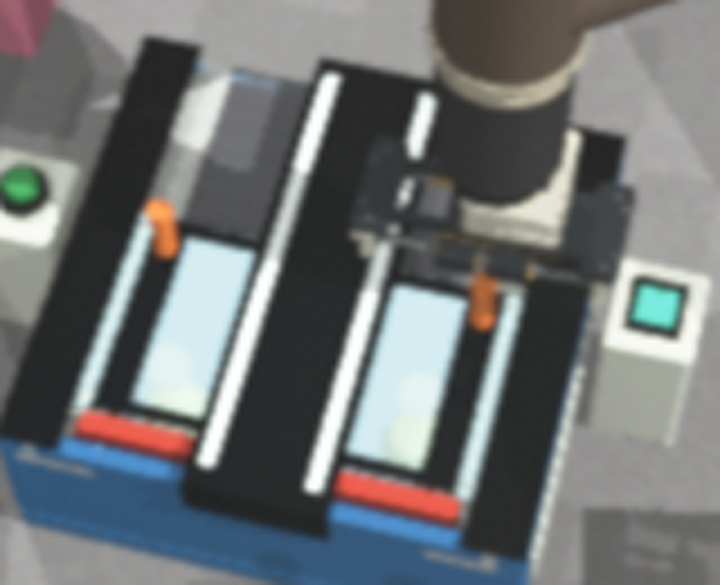

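Both bumpers appear against the seal, and I leaned with about 16–19 N on the left. I'll recheck the right end by feel.

```bash
python3 -m crank '[[[1,0,0,-4,0],[1,0,0,-28,0],[1,60,0,-28,0],[1,120,0,-28,0],[1,180,0,-28,0],[1,240,0,-28,0],[1,250,0,-26,0],[1,250,0,-18,0],[1,250,0,-12,0],[1,250,0,-9,0],[1,250,0,-8,0],[1,250,0,-8,0]]]'
```

```text
clock: 35.0
tool_pos: [0.5715, -0.1583, 0.1854]
orientation: [-90.0, -0.0, -102.1]
force: [-0.3, 0.2, -0.1]
opening: 0.0006
```

```bash
python3 -m crank '[[[1,0,0,0.5,0],[1,0,0,1,0],[1,0,0,1,0]]]'
```

```text
clock: 35.38
tool_pos: [0.5724, -0.1591, 0.1856]
orientation: [-90.0, 0.0, -102.2]
force: [0.0, -0.8, 0.4]
opening: 0.0003
```

```bash
python3 -m crank '[[[1,0,0,0.5,0],[1,0,0,1,0],[1,0,0,1,0]]]'
```

```text
clock: 35.75
tool_pos: [0.5733, -0.1593, 0.1855]
orientation: [-90.0, -0.0, -102.2]
force: [-0.1, 0.6, 0.6]
opening: 0.0003
```

```bash
python3 -m crank '[[[1,0,0,0.5,0],[1,0,0,1,0],[1,0,0,1,0]]]'
```

```text
clock: 36.12
tool_pos: [0.5737, -0.1595, 0.1854]
orientation: [-90.1, -0.0, -102.2]
force: [-4.2, 0.8, 1.9]
opening: 0.0004
```

```bash
python3 -m crank '[[[1,0,0,1,0],[1,0,0,2,0],[1,0,0,2,0],[1,0,0,2,0]]]'
```

```text
clock: 36.62
tool_pos: [0.5741, -0.1598, 0.1853]
orientation: [-90.2, -0.0, -102.2]
force: [-9.6, 2.5, 4.7]
opening: 0.0002
```

```bash
python3 -m crank '[[[1,0,0,0.7,0],[1,0,0,1.4,0],[1,0,0,1.4,0],[1,0,0,1.4,0]]]'; python3 - <<'E'
from meas import *
report("19")
im=ctrl.snapshot("top");cv2.imwrite("pics/t19.png",cv2.resize(im[:,:,::-1][100:260,240:440],None,fx=3.6,fy=3.6,interpolation=cv2.INTER_CUBIC))
E
```

```text
clock: 37.12
tool_pos: [0.5743, -0.1599, 0.1852]
orientation: [-90.4, -0.0, -102.2]
force: [-13.5, 4.0, 8.9]
opening: 0.0004
([0.0196, -0.1244], [276.09, 216.49], np.float64(52.1), (np.float64(210.5), np.float64(222.75)))
([0.0175, 0.1228], [346.82, 231.49], np.float64(63.9), (np.float64(225.5), np.float64(238.5)))
tcp box [  -5.3 -124.9] z 0.1852 F [-14.1   4.5   8.4] 37.175
```

View pics/t19.png

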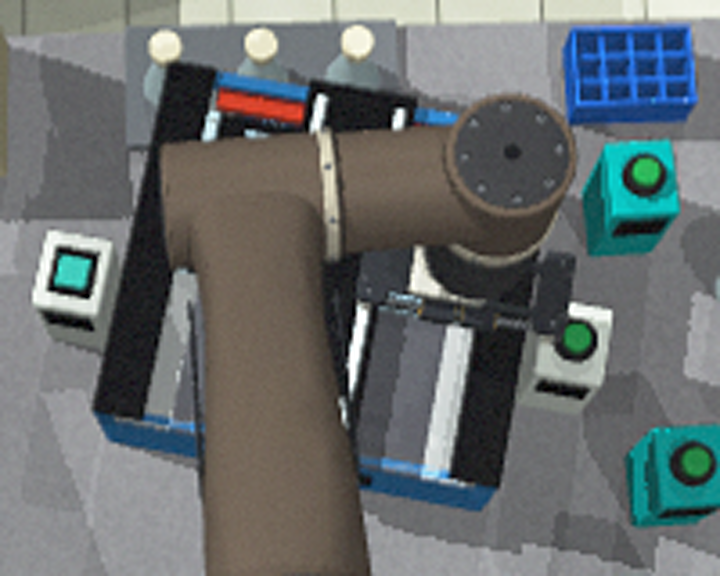

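View pics/s_19.png

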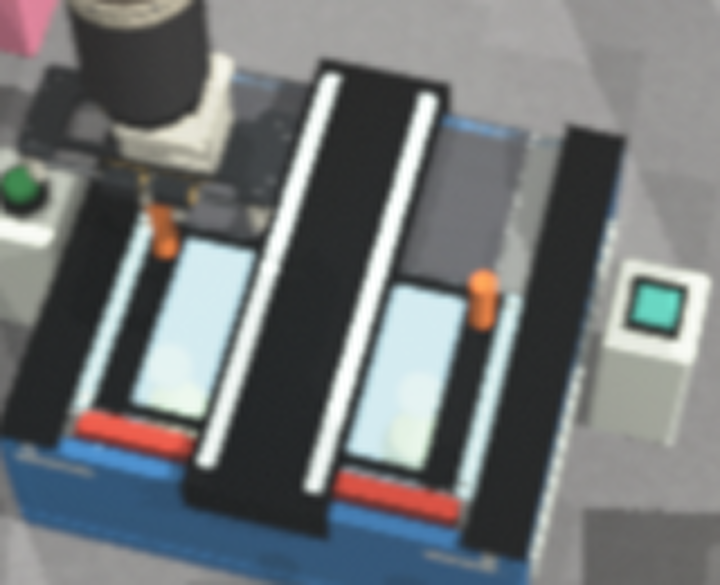

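Both ends are home: post contact is at box x 14.3 mm on the left and 13.3 mm on the right. I also leaned with 14–17 N on the right. Now I'll back off and go above the button.

```bash
python3 -m crank '[[[1,0,0,-4,0],[1,0,0,-25,0],[1,0,-30,-25,0],[1,0,-45,-25,0],[1,0,-45,-25,0]]]'; python3 - <<'E'
from meas import *
o=ctrl.get_obs();t=o['tool_pos'];y=np.deg2rad(o['orientation'][2]);d=np.array([.543,-.280])-t[:2]
print('x',d@[np.cos(y),np.sin(y)],'z',d@[-np.sin(y),np.cos(y)],'down to .185',t[2]-.185,t)
E
```

```text
clock: 37.85
tool_pos: [0.5545, -0.1549, 0.2317]
orientation: [-89.8, 0.0, -102.2]
force: [-0.2, 0.6, -0.9]
opening: 0.0004
x 0.12473445189921804 z 0.01513364810506885 down to .185 0.04674185032739028 [ 0.55447911 -0.1548763   0.23174185]
```

```bash
python3 -m crank '[[[1,50,0,7,0],[1,100,0,15,0],[1,125,0,15,0],[1,125,20,15,0],[1,125,46,15,0],[1,125,46,15,0]]]'; python3 - <<'E'
from meas import *
report()
for n,(r,c) in {"scene":(165,200),"top":(140,340)}.items():
    im=ctrl.snapshot(n);cv2.imwrite(f"pics/b_{n}.png",cv2.resize(im[:,:,::-1][r:r+90,c:c+110],None,fx=6,fy=6,interpolation=cv2.INTER_CUBIC))
E
```

```text
clock: 38.6
tool_pos: [0.5399, -0.2799, 0.1814]
orientation: [-90.3, 0.0, -102.2]
force: [0.7, -0.4, -0.4]
opening: 0.0007
([0.0185, -0.1247], [276.09, 216.2], np.float64(53.8), (np.float64(210.25), np.float64(222.5)))
([0.0171, 0.1231], [346.96, 231.4], np.float64(65.0), (np.float64(225.5), np.float64(238.25)))
tcp box [ -12.2 -249.5] z 0.1833 F [-0.2 -0.   1.4] 38.65
```

View pics/b_scene.png

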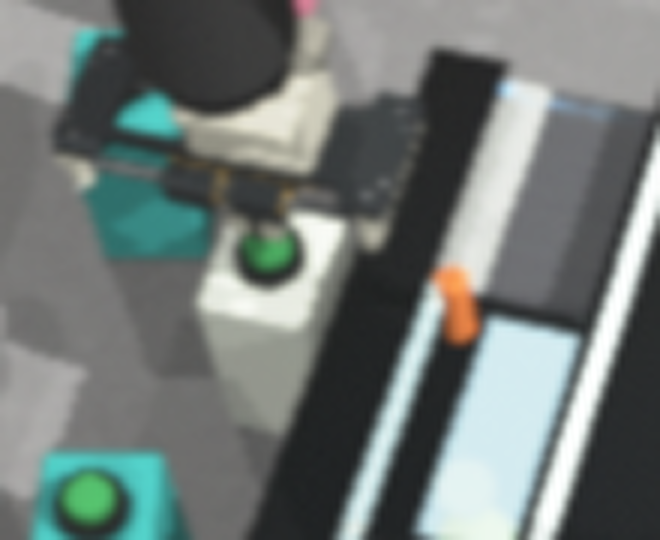

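View pics/b_top.png

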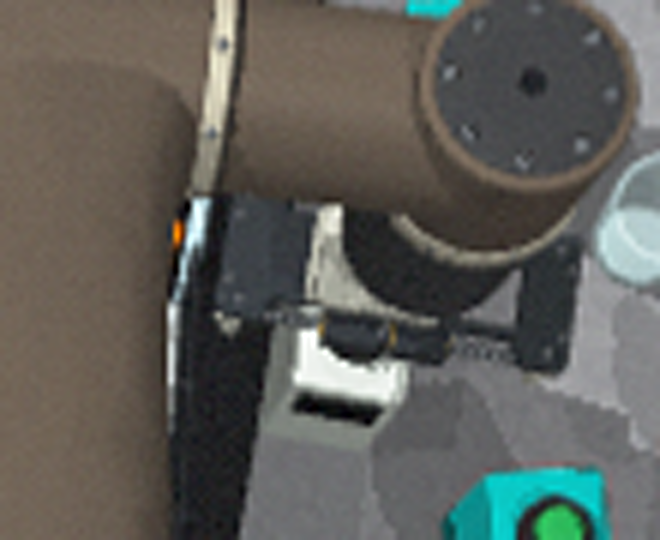

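```bash
python3 -m crank '[[[1,0,6,3,0],[1,0,12,3,0],[1,0,16,3,0],[1,0,19,3,0],[1,0,19,3,0]]]'
```

```text
clock: 39.38
tool_pos: [0.5449, -0.2809, 0.1663]
orientation: [-89.9, -0.0, -102.1]
force: [-1.0, 1.8, 6.3]
opening: 0.0003
```

```bash
python3 -m crank '[[[1,0,1.5,0,0],[1,0,3,0,0],[1,0,3,0,0]]]'
```

```text
clock: 39.75
tool_pos: [0.545, -0.281, 0.166]
orientation: [-89.8, -0.0, -102.1]
force: [-5.9, 7.4, 21.9]
opening: 0.0007
```

Force rose to 22 N at z = 0.166 with little travel, so something hard is in the way. I'll back up and check before going on.

```bash
python3 - <<'E'
from meas import *
o=ctrl.get_obs();print(o['force'],o['moment'],o['tool_pos'])
for n,(r,c) in {"scene":(165,200),"top":(140,340)}.items():
    im=ctrl.snapshot(n);cv2.imwrite(f"pics/c_{n}.png",cv2.resize(im[:,:,::-1][r:r+90,c:c+110],None,fx=6,fy=6,interpolation=cv2.INTER_CUBIC))
E
python3 -m crank '[[[1,0,-6,0,0],[1,0,-6,0,0]]]'
```

```text
[-5.90118345  7.44193226 21.898786  ] [ 2.63085331  2.32959846 -0.07164068] [ 0.54498954 -0.28098686  0.16599453]
clock: 40.1
tool_pos: [0.545, -0.281, 0.1693]
orientation: [-89.9, -0.0, -102.2]
force: [1.4, 0.7, 2.7]
opening: 0.0004
```

View pics/c_scene.png

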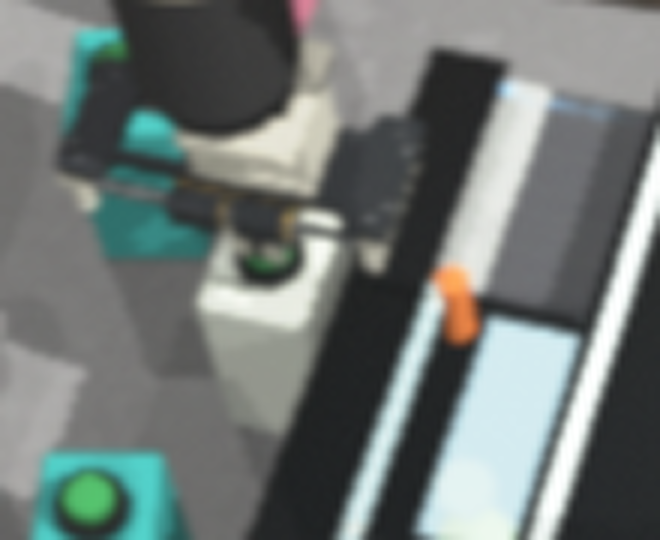

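View pics/c_top.png

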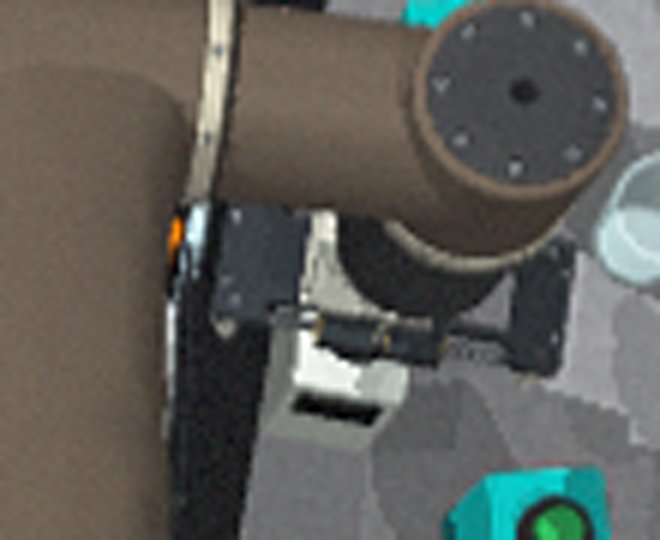

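```bash
python3 - <<'E'
from meas import *
o=ctrl.get_obs();print(o['force'].round(2),o['moment'].round(3),o['tool_pos'],o['joint_pos'].round(1))
for name,c in(("left block tip",(372,270)),("left block top",(410,130)),("right block tip",(85,205)),("left block light",(375,240))):
    px=np.array([c])/6+[200,165]-.42
    for z in(.17,.2,.232,.26): print(name,z,(1000*inb(toz("scene",px,z)[0])).round(0))
t=o['tool_pos']; 
R_=R.from_euler('xyz',o['orientation'],degrees=True).as_matrix()
for lx in(-97,97):
    for lz in(-39,39):
        P=np.array([.545,-.281,.166])+R_@np.array([lx,-66,lz])/1000; print(lx,lz,((proj("scene",[P])[0]-[200,165]+.42)*6).round(0))
P=np.array([.545,-.281,.166]);
for lx in(-21,21): print('tip',lx,((proj("scene",[P+R_@np.array([lx,0,9.5])/1000])[0]-[200,165]+.42)*6).round(0))
E
```

```text
[1.43 0.74 2.7 ] [ 0.232 -0.375  0.041] [ 0.5449508  -0.28096517  0.1693454 ] [ -9.   17.1 -12.1   0.  -60.7  86.9]
left block tip 0.17 [  -3. -185.]
left block tip 0.2 [  14. -177.]
left block tip 0.232 [  31. -167.]
left block tip 0.26 [  47. -159.]
left block top 0.17 [-101. -193.]
left block top 0.2 [ -83. -184.]
left block top 0.232 [ -63. -175.]
left block top 0.26 [ -46. -167.]
right block tip 0.17 [  -4. -363.]
right block tip 0.2 [  12. -351.]
right block tip 0.232 [  30. -338.]
right block tip 0.26 [  45. -326.]
left block light 0.17 [ -23. -190.]
left block light 0.2 [  -6. -181.]
left block light 0.232 [  12. -172.]
left block light 0.26 [  28. -163.]
-97 -39 [439. 160.]
-97 39 [398. 274.]
97 -39 [118.  93.]
97 39 [ 70. 203.]
tip -21 [300. 264.]
tip 21 [232. 249.]
```

The body geometry (bottom at about 0.232) rules out the lip. The button may already have been at its stop, with a small height offset in the TCP. I'll measure the force-height curve on the way up.

```bash
python3 -m crank '[[[1,0,-1,0,0],[1,0,-1,0,0],[1,0,-1,0,0]]]'
```

```text
clock: 40.48
tool_pos: [0.5448, -0.281, 0.1695]
orientation: [-90.0, -0.0, -102.2]
force: [1.5, 0.7, 3.7]
opening: 0.0006
```

```bash
python3 -m crank '[[[1,0,-1.5,0,0],[1,0,-1.5,0,0],[1,0,-1.5,0,0]]]'
```

```text
clock: 40.85
tool_pos: [0.5443, -0.281, 0.171]
orientation: [-90.0, -0.0, -102.2]
force: [0.8, 0.0, 2.3]
opening: 0.0005
```

```bash
python3 -m crank '[[[1,0,-1.5,0,0],[1,0,-1.5,0,0],[1,0,-1.5,0,0]]]'
```

```text
clock: 41.22
tool_pos: [0.5439, -0.2808, 0.1723]
orientation: [-90.1, 0.0, -102.2]
force: [-0.2, -0.1, 0.2]
opening: 0.0007
```

```bash
python3 -m crank '[[[1,0,-6,0,0],[1,0,-6,0,0],[1,0,-6,0,0]]]'
```

```text
clock: 41.6
tool_pos: [0.5444, -0.2808, 0.1785]
orientation: [-90.0, 0.0, -102.2]
force: [0.5, 0.2, 0.2]
opening: 0.0005
```

The force went to zero at z = 0.1722 and met a hard stop at 0.1663, with about 5 N just before it. That is about 6 mm of spring travel, so the button was fully down and is now released. I'll lift clear and look.

```bash
python3 -m crank '[[[1,0,-50,0,0],[1,0,-100,0,0],[1,30,-100,-50,0],[1,60,-100,-100,0],[1,60,-100,-120,0],[1,60,-100,-120,0],[1,60,-100,-120,0]]]'; python3 - <<'E'
from meas import *
report("20")
im=ctrl.snapshot("top");cv2.imwrite("pics/t20.png",cv2.resize(im[:,:,::-1][90:290,150:490],None,fx=2.3,fy=2.3,interpolation=cv2.INTER_CUBIC))
print(posts(im,"top"))
im=ctrl.snapshot("scene");cv2.imwrite("pics/s20.png",im[:,:,::-1])
E
```

```text
clock: 42.48
tool_pos: [0.4154, -0.3141, 0.2786]
orientation: [-90.0, -0.0, -102.1]
force: [-0.3, 0.2, 0.9]
opening: 0.0003
([0.018, -0.1248], [276.09, 216.08], np.float64(54.5), (np.float64(210.25), np.float64(222.5)))
([0.017, 0.1231], [346.97, 231.39], np.float64(65.2), (np.float64(225.5), np.float64(238.5)))
tcp box [-127.6 -309.3] z 0.2784 F [ 0.2 -0.3 -1.2] 42.525
[([0.0131, 0.1247], [296.58, 166.88], np.float64(46.8), (np.float64(162.5), np.float64(172.5)))]
```

View pics/s20.png

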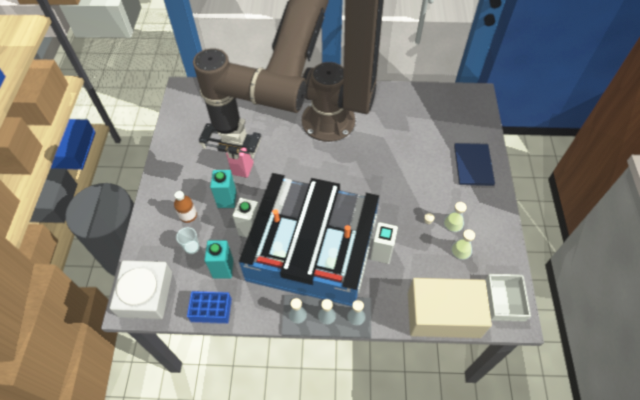

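View pics/s_20.png

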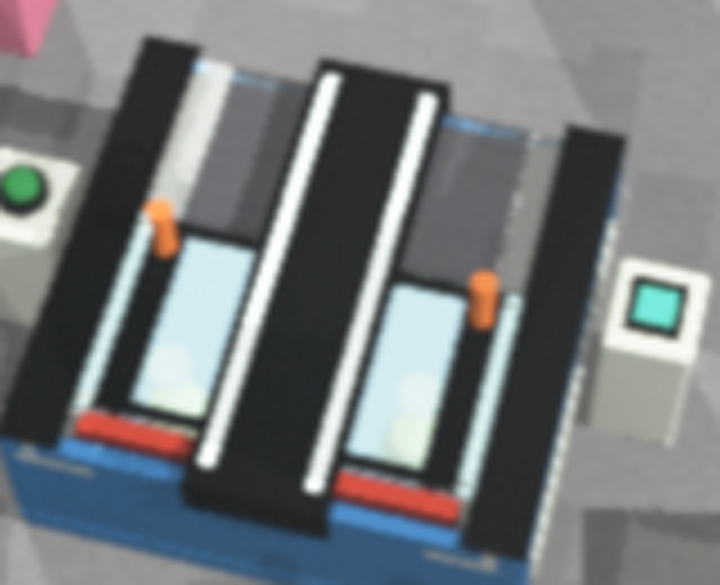

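View pics/t20.png

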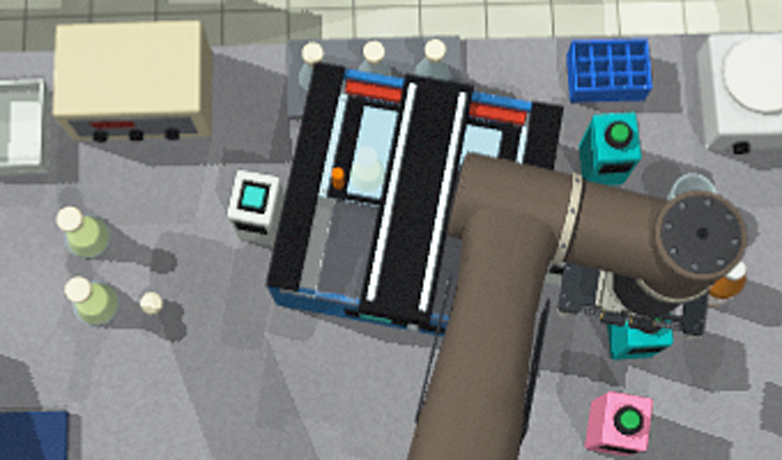

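Cover is home and square to about 1 mm between its ends. Both posts read x ≈ 17–18 mm in the scene view, the button is up, the flasks are standing, and the arm is clear at z = 0.278.

```bash
python3 - <<'E'
from plant import ctrl
print(ctrl.close_job(), ctrl.get_obs()['clock'])
E
```

```text
the job is handed in; nothing more can be done
the job is handed in; nothing more can be done
```

I slid the cover shut and pressed the green start button on the white pod right of the box, then handed the job in at about 42.6 s. No verdict was reported.

- **Cover:** I worked it along by pushing the two posts in turn, with one end leading by at most about 8 mm, and it never jammed. Both ends stopped hard on the seal. I then leaned on the left post (16 N closing push, about 19 N in all) and on the right post (about 14 N, about 17 N in all). The highest reading on the cover was 19.4 N, though forces were only read at the end of each move.
- **Button:** The force rose from zero at z 0.172 m to a hard stop at 0.166 m, about 6 mm of travel. I pressed against that stop with 22 N and let go.
- **Last checks:** In the final scene view the posts were at x = 17.0 mm (left) and 18.0 mm (right) in the box frame, so the cover is square to about 1 mm. The bench objects looked unmoved, and the arm was clear and reading no force. I saw no sign of the flasks inside the box tipping, viewed only blurrily through the cover.

**What disagreed:**
- The button top was felt about 4 mm higher than the stated 168 mm. I put this down to a tool-height offset.
- The scene-camera post positions were up to about 5 mm further along than the touch readings, and the two cameras differed by a similar amount. I relied on touch.
- The ends differed by 1 mm by touch too, but the other way round, with the left ahead.

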